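# Turn down the gas at the tea burner

### The job

The tea has boiled: on the three-ring burner, push the gas lever of the ring under the teapot back to half way between open and shut to keep it warm, and push the lever of the ring under the lidded two-handled pot fully shut, leaving the milk pan's lever as it is. Push the levers with a fingertip, never pinching them, and do not lift or shift the pots or anything else standing about.

Things in the scene. Friction and masses are not known exactly. Their poses are not given: they have to be found in the camera images.
- stove: Low three-ring gas burner, 254 mm deep (front edge 97 mm before the origin), 720 wide, fixed; origin at table height, x to the back (away from the robot), y left along the rings. Supports 100 mm high. A 20 mm gas rail, axis 50 mm high, 195 mm in front of the origin, carries three lever taps, each straight in front of the ring it feeds; tap bodies to 66 mm high, stem necks to 82.
- ring_left (a point): Centre of the left (+y) ring at the height of its pan supports (100 mm above the table).
- ring_mid (a point): Centre of the middle ring at the height of its pan supports (100 mm above the table).
- ring_right (a point): Centre of the right (-y) ring at the height of its pan supports (100 mm above the table).
- stem_left (a point): Upright pivot axis of the left (+y) tap's lever, 190 mm in front of its ring's centre; the point is at the lever's mid height, 94 mm above the table.
- tap_left (a joint): Angle of the left (+y) tap's lever, rad: 0 = fully shut, lever crosswise, pointing left along the rail (stove +y); 1.571 = fully open, pointing straight to the front (stove -x, to the robot); 0.785 = half way. Shuts clockwise seen from above. Stops at both ends; stays where left, friction 0.22 N m (4 N at 60 mm from the pivot).
- tip_left (a point): Outer end of the left (+y) tap's lever (steel, black grip), 80 mm from the pivot, at the lever's mid height (94 mm). The lever is a channel 18 mm wide; its two upright sides run from 24 to 80 mm from the pivot and stand 86 to 100 mm above the table, with only the rail (top at 60 mm) below. To shut, push on the side that faces right when it points to the front.
- stem_mid (a point): Upright pivot axis of the middle tap's lever, 190 mm in front of its ring's centre; the point is at the lever's mid height, 94 mm above the table.
- tap_mid (a joint): Angle of the middle tap's lever, rad: 0 = fully shut, lever crosswise, pointing left along the rail (stove +y); 1.571 = fully open, pointing straight to the front (stove -x, to the robot); 0.785 = half way. Shuts clockwise seen from above. Stops at both ends; stays where left, friction 0.22 N m (4 N at 60 mm from the pivot).
- tip_mid (a point): Outer end of the middle tap's lever (steel, black grip), 80 mm from the pivot, at the lever's mid height (94 mm). The lever is a channel 18 mm wide; its two upright sides run from 24 to 80 mm from the pivot and stand 86 to 100 mm above the table, with only the rail (top at 60 mm) below. To shut, push on the side that faces right when it points to the front.
- stem_right (a point): Upright pivot axis of the right (-y) tap's lever, 190 mm in front of its ring's centre; the point is at the lever's mid height, 94 mm above the table.
- tap_right (a joint): Angle of the right (-y) tap's lever, rad: 0 = fully shut, lever crosswise, pointing left along the rail (stove +y); 1.571 = fully open, pointing straight to the front (stove -x, to the robot); 0.785 = half way. Shuts clockwise seen from above. Stops at both ends; stays where left, friction 0.22 N m (4 N at 60 mm from the pivot).
- tip_right (a point): Outer end of the right (-y) tap's lever (steel, black grip), 80 mm from the pivot, at the lever's mid height (94 mm). The lever is a channel 18 mm wide; its two upright sides run from 24 to 80 mm from the pivot and stand 86 to 100 mm above the table, with only the rail (top at 60 mm) below. To shut, push on the side that faces right when it points to the front.
- teapot: Green enamel teapot with lid, spout to its own +y and handle to -y: body 136 mm across, 230 mm from spout to handle, 136 mm high, 0.75 kg; origin under its centre. Stands loose on one of the three rings.
- pot: Lidded aluminium stew pot with two small loop handles (own +x and -x) and a black lid knob: 160 mm across, 140 mm high, 0.95 kg; origin under its centre. Stands loose on one of the three rings.
- milk_pan: Open steel milk pan with one long black handle (own +x, pointing to the back): 136 mm across, 70 mm high, handle end 180 mm from the centre, 0.55 kg; origin under its centre. Stands loose on one of the three rings.
- cups: Stack of three nested white porcelain cups with red rims, 78 mm across, 104 mm high, on the table in front of the burner between middle and right levers; origin under its centre. Bystander.
- sugar_tub: Plastic sugar tub with a press-button lid, 84 mm across, 85 mm high, on the table in front of the burner between middle and left levers; origin under its centre. Bystander.
- strainer: Steel tea strainer, bowl 86 mm across and 37 mm high, handle 140 mm from the centre to its own -x, on the table off the burner's left end; origin under the bowl. Bystander.
- tea_caddy: Square tea tin, 76 mm wide, 101 mm high, on the table off the burner's right end; origin under its centre. Bystander.
- gas_lighter: Long-nosed gas lighter lying on the table in front of the left lever and left of it, along its own y, from -128 to 127 mm, 22 mm high; origin on the table near its middle. Bystander.
Things that resemble listed ones, but are neither listed nor needed, are in the scene too. There is more than one size of the pot; the one meant has the size given above.

How it is judged:
By the outcome, as a careful person would: the job done as asked, in the order asked, and still so for the second after the job is handed in, with the robot touching nothing.
It also fails if it takes over 53 s, if anything falls off the work surface, if the arm or the gripper's body presses on something with over 40 N, if the wrist force passes 120 N, or if a joint passes its speed limit or range.

### The arm

A 6-joint arm with a two-finger parallel gripper is mounted at the origin on the work surface. World frame = base frame: x ahead of the robot, y to its left, z up, the work surface at z = 0. Lengths are in m, angles in degrees, forces in N, time in s.
With the tool pointing down it reaches from about 0.3 to 0.75 m from the base axis. Payload 8.5 kg.
Tool frame: the origin (TCP) lies midway between the tips of the shut fingers; the grasp point (between the pads) lies 19 mm behind it; z points along the fingers, y is the line along which they close (so a half turn about z gives the same grasp; the last joint's range is limited). The gripper opens to 85 mm and grips with 20 to 120 N. Pads are 22 mm wide; open, the fingers measure 114 mm over their backs; the gripper's body (76 mm by 85 mm) begins 54 mm behind the grasp point. The pads swing forward as they close: fully open they stand 13 mm farther back than shut.
Start: joints at [-81.492, 21.807, 74.336, -0, 83.858, -12.336], TCP at [0.196, -0.514, 0.231] pointing down, gripper open.
Joint ranges: [-178.18, 178.18], [-50.72, 133.34], [12.68, 142.11], [-81.47, 261.47], [9.98, 163.14], [-165.26, 165.26]. Speed limits (degrees/s): [136.94, 136.94, 180, 180, 180, 180].

### API

Orientations are given as [roll, pitch, yaw] about the fixed x, y, z axes, in that order (R = Rz(yaw) Ry(pitch) Rx(roll)).
In Python, from rig import telemetry, viewer, order, finder gives the robot as it stands.
- The arm moves only by the tool step_arm, never from a script. Its argument "increments" is a list of rows, each a list of 7 numbers: the shift along the world's x, y, z each as a share of 3 cm, from -1 to 1, then the turn, a rotation vector about the world's x, y, z each as a share of 0.12 rad, from -1 to 1, then the opening, from 0 (shut) to 1 (fully open). A call has 1 to 20 rows; each row shifts and turns the commanded pose from where the row before left it; what a row does not reach is not made up. A row lasts 1/12 s, in which the tool goes at most 41.7 mm and 7.16 degrees, less where a joint would pass 70% of its speed; a pose out of reach is approached as far as the arm can. A call with a number of a shift or a turn outside -1 to 1 is refused whole. A call with a gripper value outside its range is refused whole. The fingers move at their own pace and stop on an object; the grip force is fixed at half the most. Time passes only in rows, so rows that do not move let the fingers close. It gives the time, the measured TCP pose, the force, the opening and the grip force at its end, in the units of the state.
- telemetry.sense(): the state, without advancing time (a new reading comes with each control period).
- viewer.grab_frame(name): name is "scene" or "top" or "wrist"; returns a dict with "frame" (480x640x3 uint8, blue, green, red), "vertical_fov" (degrees; the focal length in pixels is half the picture's height over the tangent of half this angle, whatever the lens; pixels are square), "cx", "cy" (the principal point, pixels), "dist" ([k1, k2, p1, p2, k3] as OpenCV has them; the pictures are not rectified), "rvec" (rotation vector, rad) and "tvec" (3), from world to camera coordinates, as OpenCV has them. Camera axes: x right, y down, z forward; pixel columns grow to the right and rows downward; lengths in m; the calibration is good to about 2 mm. A picture is of the moment at which its call begins. There is no depth.
- order.close_job(): hands the job in; it is judged then, once.
Trained networks look in a picture, given as the dict that the camera call returned (one of the last four; its "shot" number tells which), for a name from the list of things; names that differ only in an ending like _2 or _b are one class to them, and where a whole thing is asked for, a point or a joint stands for the part that bears it (a point fixed in the world has none). Each returns a list of dicts, best first, with "p" (0 to 1); they miss things now and then, are a little off and sometimes report something else, mostly with a low value. They report only what shows in the picture. A call takes as long as a camera call. They do not tell look-alikes from the thing itself.
- finder.find_in(query, picture): "xyz" ([x, y, z] in m, in world coordinates, good to about 4 mm: the middle of the surface that is visible of it).
- finder.trace(query, picture): "pixels" (480x640 bool, what is visible of it).
The state is a dict: "time": time; "joint_positions": joint angles; "joint_velocities": joint speeds; "joint_efforts": joint torques, N m; "position": TCP position; "orientation": TCP orientation; "force": force on the tool from outside, world axes, zero at the start; "ft_torque": the same for the moment, N m; "width": finger opening in m; "grip_force": force on a finger pad.
Only numpy, scipy, OpenCV 4.12 (cv2) and the standard library are available. Lean on these libraries where they do the work, as an engineer would, in place of code of your own. Each camera call takes 0.05 s, during which the arm holds its last target. There are 200 camera calls.

## Working session

There is one attempt and no reset: what is moved stays moved. The work goes in short steps, Python scripts to look and compute and a tool call to move; the robot and the scene stay as the last step left them, time stands still between calls to the robot, and variables do not carry over. Pictures are saved under pics/ and viewed, at most 10 in all, crops included, and the job is handed in when it is done.

Besides the shell and the picture viewer there is one more tool, called after "Request:" by a JSON object that holds its "method" and its "body", one argument or row to a line. step_arm: Moves the arm, as the interface text tells. Its arguments: {"type":"object","properties":{"increments":{"type":"array"}},"required":["increments"]}

```bash
mkdir -p pics; cat > h.py <<'E'
import numpy as np, cv2
from rig import telemetry, viewer, order, finder
def K(p):
    h,w=p["frame"].shape[:2]; f=h/2/np.tan(np.radians(p["vertical_fov"])/2)
    return np.array([[f,0,p["cx"]],[0,f,p["cy"]],[0,0,1]])
def proj(p,X):
    return cv2.projectPoints(np.array(X,float).reshape(-1,1,3),np.array(p["rvec"],float),np.array(p["tvec"],float),K(p),np.array(p["dist"],float))[0].reshape(-1,2)
def unproj(p,px,z):
    n=cv2.undistortPoints(np.array(px,float).reshape(-1,1,2),K(p),np.array(p["dist"],float)).reshape(-1,2)
    R=cv2.Rodrigues(np.array(p["rvec"],float))[0]; t=np.array(p["tvec"],float).ravel()
    c=-R.T@t; d=np.c_[n,np.ones(len(n))]@R
    return c+d*((z-c[2])/d[:,2])[:,None]
E
python3 - <<'E'
from h import *
for n in("scene","top"):
    p=viewer.grab_frame(n); cv2.imwrite(f"pics/{n}0.png",p["frame"])
    for q in "stove ring_left ring_mid ring_right stem_left stem_mid stem_right tip_left tip_mid tip_right teapot pot milk_pan cups sugar_tub strainer tea_caddy gas_lighter".split():
        try: print(n,q,[(np.round(d["xyz"],3).tolist(),round(d["p"],2)) for d in finder.find_in(q,p)[:4]])
        except Exception as e: print(q,e)
print(telemetry.sense())
E
```

```text
scene stove [([0.728, 0.105, 0.064], 0.9), ([0.479, 0.265, 0.098], 0.55)]
scene ring_left [([0.722, 0.105, 0.066], 0.96)]
scene ring_mid [([0.732, 0.104, 0.064], 0.77)]
scene ring_right [([0.728, 0.106, 0.063], 0.79)]
scene stem_left []
scene stem_mid [([0.729, 0.104, 0.066], 0.7)]
scene stem_right [([0.722, 0.11, 0.06], 0.89)]
scene tip_left [([0.48, 0.265, 0.101], 0.67)]
scene tip_mid [([0.469, 0.041, 0.098], 0.77), ([0.721, 0.105, 0.065], 0.15)]
scene tip_right [([0.456, -0.197, 0.091], 0.71)]
scene teapot [([0.724, 0.267, 0.184], 0.91)]
scene pot [([0.705, -0.174, 0.204], 0.66), ([0.222, -0.284, 0.141], 0.57)]
scene milk_pan [([0.697, 0.017, 0.135], 0.68)]
scene cups [([0.362, -0.079, 0.084], 0.63), ([0.722, 0.106, 0.064], 0.33)]
scene sugar_tub [([0.389, 0.163, 0.083], 0.86), ([0.726, 0.105, 0.063], 0.2)]
scene strainer [([0.458, 0.424, 0.024], 0.62), ([0.361, -0.074, 0.083], 0.52)]
scene tea_caddy [([0.422, -0.329, 0.073], 0.97), ([0.46, -0.198, 0.095], 0.26)]
scene gas_lighter [([0.362, 0.333, 0.014], 0.58)]
top stove [([0.641, 0.014, 0.061], 0.6)]
top ring_left [([0.643, 0.01
[... 1070 characters left out ...]
'time': 1.9, 'joint_positions': array([-8.14929756e+01,  2.18082110e+01,  7.43341174e+01, -2.52018772e-04,
        8.38577546e+01, -1.23358293e+01]), 'joint_velocities': array([-0.01360019, -0.14273678, -0.06348476, -0.0443187 ,  0.06649615,
        0.03998933]), 'joint_efforts': array([-4.22979872e-05, -4.48325872e+01, -2.31463373e+01, -1.99075630e-04,
        5.57437324e-04,  3.95501392e-07]), 'position': array([ 0.19568897, -0.51400483,  0.23131733]), 'orientation': array([-1.79999865e+02,  2.27051335e-04,  2.08428807e+01]), 'force': array([ 1.06700038, -0.86629644, -0.61119137]), 'ft_torque': array([-0.03220406,  0.01827725,  0.02604486]), 'grip_force': 0.0, 'width': 0.08557971692198527}
```

View pics/scene0.png

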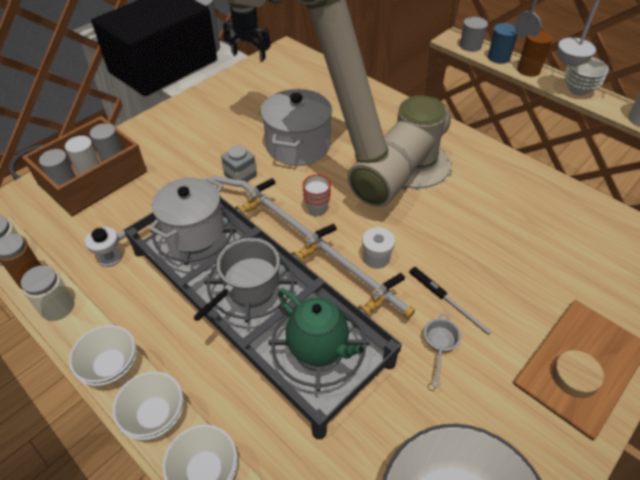

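View pics/top0.png

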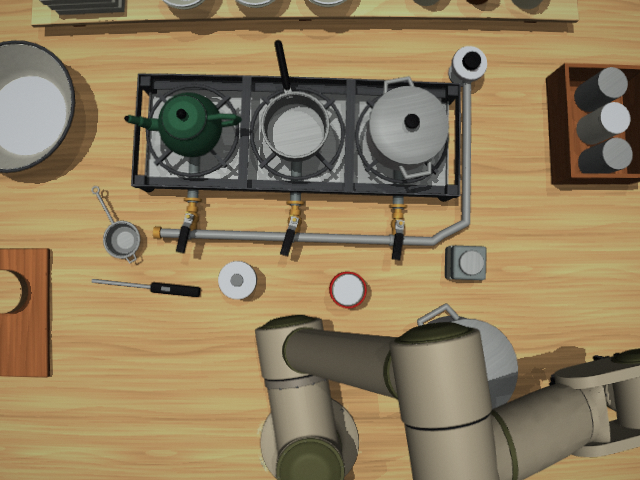

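The teapot is on the left ring (190,125), the milk pan on the middle ring (295,130) and the pot on the right ring (410,125). All three levers point roughly to the front, with grip ends near (182,251), (288,254) and (398,259). The bigger look-alike pot stands beside the robot.

```bash
python3 - <<'E'
from h import *
p=viewer.grab_frame("top"); f=p["frame"]
for q in("tip_left","tip_mid","tip_right"):
    ds=finder.trace(q,p)
    for d in ds[:2]:
        m=d["pixels"]; ys,xs=np.nonzero(m)
        if len(xs)>2000: continue
        P=unproj(p,np.c_[xs,ys],0.098)[:,:2]; c=P.mean(0); u=np.linalg.svd(P-c,full_matrices=False)[2][0]; u*=-np.sign(u[0])
        s=(P-c)@u; print(q,round(d["p"],2),len(xs),c.round(4),"dir",np.degrees(np.arctan2(u[1],u[0])).round(1),"ends",(c+u*s.min()).round(4),(c+u*s.max()).round(4))
# stove: corners
ds=finder.trace("stove",p); m=ds[0]["pixels"].astype(np.uint8); print(len(ds),m.sum())
x0,x1,y0,y1=140,440,180,280
c=[cv2.resize(f[195:265,a:a+70],(400,400),interpolation=cv2.INTER_CUBIC) for a in(155,365)]
cv2.imwrite("pics/lev.png",np.hstack(c))
cv2.imwrite("pics/stove.png",cv2.resize(f[60:265,120:490],(800,443),interpolation=cv2.INTER_CUBIC))
E
```

```text
tip_left 0.53 295 [0.475  0.2658] dir 166.9 ends [0.5197 0.2555] [0.4373 0.2746]
tip_mid 0.65 317 [0.469  0.0393] dir 162.6 ends [0.5111 0.0261] [0.429  0.0519]
tip_mid 0.32 1187 [0.3767 0.1514] dir -108.1 ends [0.3895 0.1908] [0.3638 0.112 ]
tip_right 0.59 347 [ 0.4602 -0.1959] dir 171.5 ends [ 0.5019 -0.2021] [ 0.4173 -0.1896]
1 29969
```

View pics/lev.png

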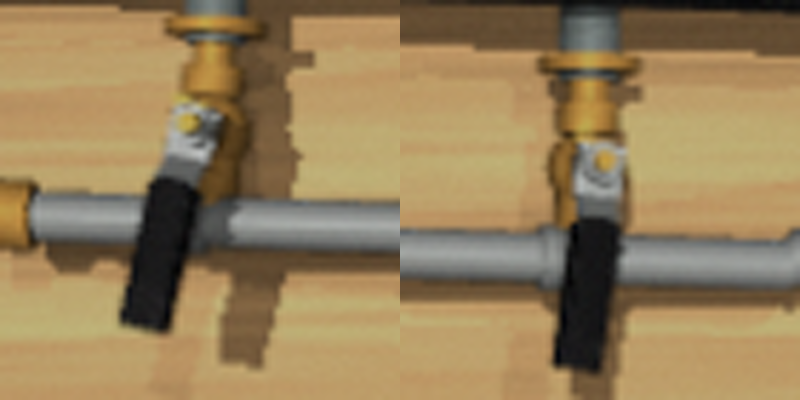

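View pics/stove.png

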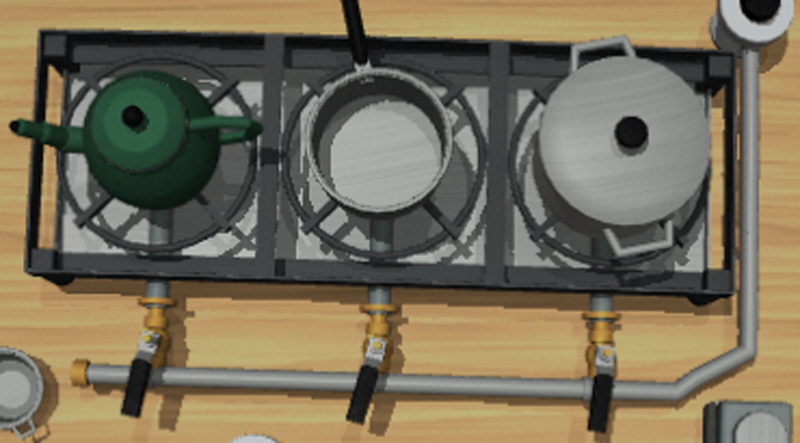

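```bash
python3 - <<'E'
from h import *
p=viewer.grab_frame("top")
px=lambda c,ox,oy,s:[ (c[0]+.5)/s-.5+ox,(c[1]+.5)/s-.5+oy]
k=400/70
a=[px(c,155,195,k) for c in((190,122),(146,328))]+[px(c,365,195,k) for c in((205,160),(178,368))]
b=[px(c,120,60,800/370) for c in((378,348),(357,420))]
P=unproj(p,a+b,0.1)[:,:2]; print(P.round(4))
for i in(0,2,4):
    d=P[i+1]-P[i]; print(np.hypot(*d).round(4),np.degrees(np.arctan2(d[1],d[0])).round(1))
s=P[0]-P[2]; print("stem L-R",np.hypot(*s),"yaw",np.degrees(np.arctan2(-s[0],s[1])))
e=unproj(p,[px(c,120,60,800/370) for c in((27,273),(732,296),(90,373),(580,388))],0.1)
r=unproj(p,[px(c,120,60,800/370) for c in((90,373),(580,388))],0.05)
for q in(e[:2],r): s=q[0]-q[1];print(q[:,:2].round(3).tolist(),np.degrees(np.arctan2(-s[0],s[1])),np.hypot(*s[:2]))
# scene cross-check: triangulated stove-edge / tip via scene projection
q=viewer.grab_frame("scene"); print(proj(q,np.c_[P,np.full(6,.1)]).round(1).tolist())
v=q["frame"][170:320,230:430]; v=cv2.resize(v,(800,600),interpolation=cv2.INTER_CUBIC)
for x,y in proj(q,np.c_[P,np.full(6,.1)]): cv2.drawMarker(v,(int((x+.5-230)*4),int((y+.5-170)*4)),(0,0,255),cv2.MARKER_CROSS,14,1)
cv2.imwrite("pics/chk.png",v)
E
```

```text
[[ 0.5151  0.2567]
 [ 0.4377  0.2733]
 [ 0.4959 -0.2007]
 [ 0.4178 -0.1889]
 [ 0.5024  0.027 ]
 [ 0.4312  0.0484]]
0.0792 167.9
0.079 171.4
0.0743 163.2
stem L-R 0.4578152935529574 yaw -2.4059041152347764
[[0.582, 0.379], [0.551, -0.328]] -2.49138569206389 0.7083025044245305
[[0.484, 0.326], [0.463, -0.18]] -2.357702024641807 0.5067575611910555
[[376.2, 289.3], [402.1, 273.5], [249.7, 191.1], [273.5, 178.6], [308.6, 235.4], [333.7, 224.3]]
```

View pics/chk.png

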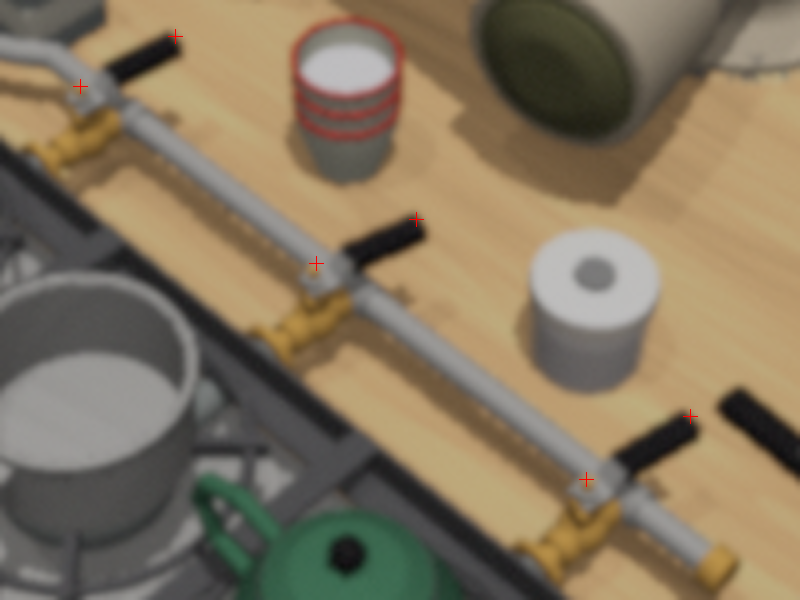

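The projected points fall within about 3 mm of the stems and tips in both views. That gives a stove yaw of about -2.4°, with the left lever at about 80° and the right at about 84°. I go up first, then across over everything to a point right of the left lever.

Request:
{"method": "step_arm", "body": {
  "increments": [
    [0,0,0.78,0,0,0,0],
    [0,0,0.78,0,0,0,0],
    [0,0,0.78,0,0,0,0],
    [0.287,0.831,0,0,0,0.277,0],
    [0.287,0.831,0,0,0,0.277,0],
    [0.287,0.831,0,0,0,0.277,0],
    [0.287,0.831,0,0,0,0.277,0],
    [0.287,0.831,0,0,0,0.277,0],
    [0.287,0.831,0,0,0,0.277,0],
    [0.287,0.831,0,0,0,0.277,0],
    [0.287,0.831,0,0,0,0.277,0],
    [0.287,0.831,0,0,0,0.277,0],
    [0.287,0.831,0,0,0,0.277,0],
    [0.287,0.831,0,0,0,0.277,0],
    [0.287,0.831,0,0,0,0.277,0],
    [0.287,0.831,0,0,0,0.277,0],
    [0.287,0.831,0,0,0,0.277,0],
    [0.287,0.831,0,0,0,0.277,0],
    [0.287,0.831,0,0,0,0.277,0],
    [0.287,0.831,0,0,0,0.277,0]
  ]
}}

```text
time: 3.92
position: [0.3422, -0.0889, 0.3017]
orientation: [180.0, -0.0, 53.3]
force: [0.2, 0.2, 0.3]
width: -0.0001
grip_force: 0.0
```

Request:
{"method": "step_arm", "body": {
  "increments": [
    [0.287,0.831,0,0,0,0.277,0],
    [0.287,0.831,0,0,0,0.277,0],
    [0.287,0.831,0,0,0,0.277,0],
    [0.287,0.831,0,0,0,0.277,0],
    [0.287,0.831,0,0,0,0.277,0],
    [0.287,0.831,0,0,0,0.277,0],
    [0.287,0.831,0,0,0,0.277,0],
    [0.287,0.831,0,0,0,0.277,0],
    [0.287,0.831,0,0,0,0.277,0],
    [0.287,0.831,0,0,0,0.277,0],
    [0.287,0.831,0,0,0,0.277,0],
    [0.287,0.831,0,0,0,0.277,0],
    [0.287,0.831,0,0,0,0.277,0],
    [0,0,0,0,0,0,0],
    [0,0,0,0,0,0,0],
    [0,0,0,0,0,0,0]
  ]
}}

```text
time: 5.25
position: [0.4538, 0.2335, 0.3015]
orientation: [-180.0, 0.0, 78.0]
force: [0.4, -0.2, -0.1]
width: 0.0003
grip_force: 0.0
```

Request:
{"method": "step_arm", "body": {
  "increments": [
    [0,0,-0.83,0,0,0,0],
    [0,0,-0.83,0,0,0,0],
    [0,0,-0.83,0,0,0,0],
    [0,0,-0.83,0,0,0,0],
    [0,0,-0.83,0,0,0,0],
    [0,0,-0.83,0,0,0,0],
    [0,0,-0.83,0,0,0,0],
    [0,0,-0.83,0,0,0,0],
    [0,0,-0.81,0,0,0,0],
    [0,0,0,0,0,0,0],
    [0,0,0,0,0,0,0]
  ]
}}

```text
time: 6.17
position: [0.4538, 0.2331, 0.0782]
orientation: [-179.9, 0.0, 77.9]
force: [0.5, -1.3, 1.2]
width: 0.0002
grip_force: 0.0
```

```bash
cat > arc.py <<'E'
import numpy as np
def arc(piv,cur,yaw,angs,off=.020,r=.055,stove=-2.4):
    cur=np.array(cur,float)[:2]; 
    for a in angs:
        f=np.radians(180+stove-(90-a)); u=np.array([np.cos(f),np.sin(f)]); n=np.array([-u[1],u[0]])
        t=np.array(piv)+r*u+off*n; y=np.degrees(f)-90
        d=(t-cur)/.03; print(a,t.round(4),"row",d.round(3),"turn",round(np.radians(y-yaw)/.12,3)); cur=t; yaw=y
E
python3 - <<'E'
from h import *; from arc import arc
s=telemetry.sense(); print(s["position"],s["orientation"],s["force"])
arc([.5151,.2567],s["position"],s["orientation"][2],[80,75,70,65,60,55,50,45])
p=viewer.grab_frame("wrist"); t=viewer.grab_frame("top")
a=cv2.resize(p["frame"],(533,400)); b=cv2.resize(t["frame"][195:265,155:225],(267,267),interpolation=cv2.INTER_CUBIC)
c=np.zeros((400,800,3),np.uint8); c[:,:533]=a; c[:267,533:]=b; cv2.imwrite("pics/w1.png",c)
E
```

```text
[0.45383376 0.23311458 0.07818786] [-1.79926641e+02  4.22418666e-02  7.79069870e+01] [ 0.54147289 -1.29189809  1.22393381]
80 [0.4571 0.249 ] row [0.108 0.529] turn -0.045
75 [0.4566 0.2541] row [-0.015  0.17 ] turn -0.727
70 [0.4566 0.2592] row [-0.    0.17] turn -0.727
65 [0.4571 0.2643] row [0.015 0.17 ] turn -0.727
60 [0.4579 0.2693] row [0.029 0.168] turn -0.727
55 [0.4593 0.2742] row [0.044 0.164] turn -0.727
50 [0.461 0.279] row [0.058 0.16 ] turn -0.727
45 [0.4631 0.2836] row [0.072 0.154] turn -0.727
```

View pics/w1.png

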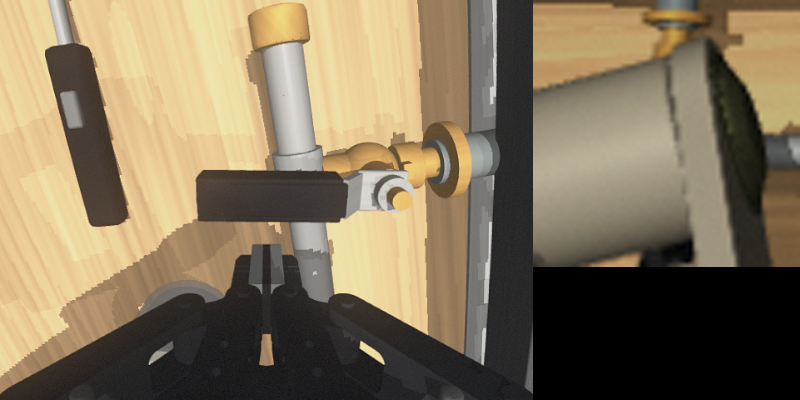

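The wrist view shows the shut fingertips at (265,250), beside the middle of the grip with a gap to it and nothing else near. I push to about 52° first, then measure.

Request:
{"method": "step_arm", "body": {
  "increments": [
    [0.05,0.26,0,0,0,0,0],
    [0.05,0.27,0,0,0,-0.045,0],
    [-0.015,0.17,0,0,0,-0.727,0],
    [0,0.17,0,0,0,-0.727,0],
    [0.015,0.17,0,0,0,-0.727,0],
    [0.03,0.168,0,0,0,-0.727,0],
    [0.044,0.164,0,0,0,-0.727,0],
    [0.035,0.1,0,0,0,-0.43,0],
    [0,0,0,0,0,0,0],
    [0,0,0,0,0,0,0]
  ]
}}

```text
time: 7.1
position: [0.4605, 0.2788, 0.0786]
orientation: [180.0, -0.1, 49.8]
force: [1.5, -0.0, 0.1]
width: 0.0004
grip_force: 0.0
```

```bash
cat > meas.py <<'E'
from h import *
def meas(name,q,z=.1):
    p=viewer.grab_frame(name)
    for d in finder.trace(q,p)[:2]:
        ys,xs=np.nonzero(d["pixels"]); 
        P=unproj(p,np.c_[xs,ys],z)[:,:2].astype(np.float32); (c,wh,_)=cv2.minAreaRect(P)
        m=P.mean(0); u=np.linalg.svd(P-m,full_matrices=False)[2][0]; 
        print(name,q,round(d["p"],2),len(xs),m.round(4),"axis",np.degrees(np.arctan2(u[1],u[0])).round(1)%180,np.round(wh,3))
    return p
E
python3 - <<'E'
from meas import *
s=telemetry.sense(); print(s["position"],s["orientation"],s["force"])
p=meas("wrist","tip_left"); meas("scene","tip_left")
f=p["frame"]; g=cv2.cvtColor(f,cv2.COLOR_BGR2GRAY); cv2.imwrite("pics/w2.png",f)
E
```

```text
[0.4604677  0.27881887 0.07859993] [ 1.79972627e+02 -7.42780079e-02  4.98379385e+01] [ 1.51060328 -0.03202577  0.09471532]
wrist tip_left 0.73 13742 [0.4849 0.2879] axis 140.5 [0.023 0.083]
scene tip_left 0.77 345 [0.4909 0.2874] axis 141.9 [0.029 0.092]
```

View pics/w2.png

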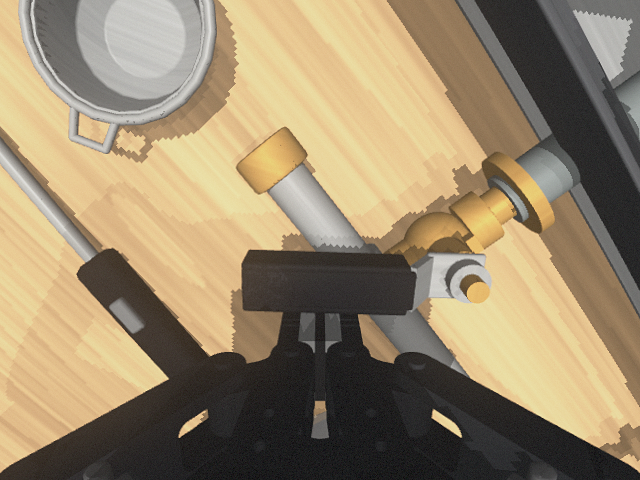

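```bash
python3 - <<'E'
from h import *
p=viewer.grab_frame("wrist")
def dirn(a,b,za,zb=None):
    A=unproj(p,[a],za)[0]; B=unproj(p,[b],zb or za)[0]; d=B-A; return A.round(4),B.round(4),np.degrees(np.arctan2(d[1],d[0])).round(2),np.hypot(*d[:2]).round(4)
print("lever axis",dirn((470,282),(243,281),.1)); print("screw top",dirn((478,289),(243,281),.105,.1))
print("top edge",dirn((408,254),(245,252),.1))
# edge fits inside windows
g=cv2.cvtColor(p["frame"],cv2.COLOR_BGR2GRAY); e=cv2.Canny(cv2.GaussianBlur(g,(3,3),0),30,90)
for l in cv2.createLineSegmentDetector().detect(g)[0][:,0]:
    if np.hypot(l[2]-l[0],l[3]-l[1])>45 and l[[1,3]].max()<330: print(l.round(0), [dirn(l[:2],l[2:],z)[2] for z in(.05,.1)])
E
```

```text
lever axis (array([0.513 , 0.2632, 0.1   ]), array([0.456 , 0.3121, 0.1   ]), np.float64(139.36), np.float64(0.075))
screw top (array([0.5134, 0.2625, 0.105 ]), array([0.456 , 0.3121, 0.1   ]), np.float64(139.2), np.float64(0.0758))
top edge (array([0.5031, 0.2846, 0.1   ]), array([0.4635, 0.319 , 0.1   ]), np.float64(138.96), np.float64(0.0524))
[249. 248. 313. 250.] [np.float64(-42.26), np.float64(-42.26)]
[112. 318.  74. 275.] [np.float64(83.09), np.float64(83.09)]
[511. 176. 539. 213.] [np.float64(-87.99), np.float64(-87.99)]
[573.   9. 613.  86.] [np.float64(-92.31), np.float64(-92.31)]
[311. 173. 360. 235.] [np.float64(-92.35), np.float64(-92.35)]
[404. 314. 358. 313.] [np.float64(137.58), np.float64(137.58)]
[639. 288. 580. 179.] [np.float64(87.64), np.float64(87.64)]
[299. 231. 265. 190.] [np.float64(87.87), np.float64(87.87)]
[447.  88. 387.  -0.] [np.float64(88.66), np.float64(88.66)]
[552. 130. 476.   1.] [np.float64(87.7), np.float64(87.7)]
[486. 154. 444.  91.] [np.float64(88.59), np.float64(88.59)]
[226. 101. 193. 132.] [np.float64(179.95), np.float64(179.95)]
[639. 316
[... 280 characters left out ...]
.float64(-92.27)]
[459.   0. 541. 137.] [np.float64(-92.33), np.float64(-92.33)]
[ 92. 254.  -2. 144.] [np.float64(83.46), np.float64(83.46)]
[571. 188. 639. 310.] [np.float64(-92.32), np.float64(-92.32)]
[639. 165. 601.  87.] [np.float64(86.75), np.float64(86.75)]
[ 61. 209.  97. 251.] [np.float64(-96.4), np.float64(-96.4)]
[ 82. 260.  -0. 166.] [np.float64(83.77), np.float64(83.77)]
[  0. 137.  41. 185.] [np.float64(-96.19), np.float64(-96.19)]
[ -1. 158.  61. 230.] [np.float64(-96.36), np.float64(-96.36)]
[  0. 207.  57. 261.] [np.float64(-90.09), np.float64(-90.09)]
[156. 143. 191. 179.] [np.float64(-89.46), np.float64(-89.46)]
[183. 251. 135. 203.] [np.float64(90.03), np.float64(90.03)]
```

Request:
{"method": "step_arm", "body": {
  "increments": [
    [0.04,0.097,0,0,0,-0.48,0],
    [0.04,0.097,0,0,0,-0.48,0],
    [0,0,0,0,0,0,0],
    [0,0,0,0,0,0,0]
  ]
}}

```text
time: 7.68
position: [0.4626, 0.2837, 0.078]
orientation: [-180.0, 0.0, 43.2]
force: [-1.8, -1.0, 1.1]
width: -0.0002
grip_force: 0.8
```

```bash
cat > edges.py <<'E'
from h import *
def edges(p,lo,hi,roi=(0,640,0,330),z=.1,mn=30):
    g=cv2.cvtColor(p["frame"],cv2.COLOR_BGR2GRAY)
    for l in cv2.createLineSegmentDetector().detect(g)[0][:,0]:
        if np.hypot(l[2]-l[0],l[3]-l[1])>mn and roi[0]<=l[[0,2]].min() and l[[0,2]].max()<roi[1] and roi[2]<=l[[1,3]].min() and l[[1,3]].max()<roi[3]:
            A,B=unproj(p,[l[:2],l[2:]],z); a=np.degrees(np.arctan2(B[1]-A[1],B[0]-A[0]))%180
            if lo<a<hi: print(l.round(0),a.round(2))
E
python3 - <<'E'
from meas import *; from edges import edges
print(telemetry.sense()["position"],telemetry.sense()["orientation"])
p=meas("wrist","tip_left"); edges(p,115,155,(220,480,200,330))
E
```

```text
[0.46258448 0.28373965 0.07800539] [-1.79999322e+02  1.43288341e-02  4.32300861e+01]
wrist tip_left 0.69 13833 [0.4879 0.2901] axis 135.5 [0.023 0.083]
[247. 252. 399. 253.] 132.76
[404. 315. 359. 315.] 133.4
[281. 314. 244. 314.] 133.35
```

Request:
{"method": "step_arm", "body": {
  "increments": [
    [-0.49,-0.453,0,0,0,0,0],
    [0,0,0,0,0,0,0],
    [0,0,0.955,0,0,0,0],
    [0,0,0.955,0,0,0,0],
    [0,0,0.955,0,0,0,0],
    [0,0,0.955,0,0,0,0],
    [0,0,0.955,0,0,0,0],
    [0,0,0.955,0,0,0,0],
    [-0.022,-0.924,0,0,0,0.309,0],
    [-0.022,-0.924,0,0,0,0.309,0],
    [-0.022,-0.924,0,0,0,0.309,0],
    [-0.022,-0.924,0,0,0,0.309,0],
    [-0.022,-0.924,0,0,0,0.309,0],
    [-0.022,-0.924,0,0,0,0.309,0],
    [-0.022,-0.924,0,0,0,0.309,0],
    [-0.022,-0.924,0,0,0,0.309,0],
    [-0.022,-0.924,0,0,0,0.309,0]
  ]
}}

```text
time: 9.2
position: [0.4422, 0.0196, 0.2502]
orientation: [179.9, -0.0, 62.4]
force: [-0.2, 0.2, -0.2]
width: -0.0
grip_force: 0.0
```

Request:
{"method": "step_arm", "body": {
  "increments": [
    [-0.022,-0.924,0,0,0,0.309,0],
    [-0.022,-0.924,0,0,0,0.309,0],
    [-0.022,-0.924,0,0,0,0.309,0],
    [-0.022,-0.924,0,0,0,0.309,0],
    [-0.022,-0.924,0,0,0,0.309,0],
    [-0.022,-0.924,0,0,0,0.309,0],
    [-0.022,-0.924,0,0,0,0.309,0],
    [-0.022,-0.924,0,0,0,0.309,0],
    [-0.022,-0.924,0,0,0,0.309,0],
    [0,0,0,0,0,0,0],
    [0,0,0,0,0,0,0]
  ]
}}

```text
time: 10.12
position: [0.4362, -0.2296, 0.2497]
orientation: [180.0, -0.0, 81.3]
force: [-0.0, 0.7, 0.7]
width: -0.0001
grip_force: 0.0
```

```bash
python3 - <<'E'
from meas import *; from edges import edges
s=telemetry.sense();print(s["position"],s["orientation"])
t=meas("top","tip_left"); q=meas("scene","tip_left"); w=viewer.grab_frame("wrist")
a=cv2.resize(w["frame"],(533,400)); b=cv2.resize(t["frame"][195:265,155:225],(267,267),interpolation=cv2.INTER_CUBIC)
e=cv2.resize(q["frame"][250:320,350:420],(267,267),interpolation=cv2.INTER_CUBIC)
c=np.zeros((534,800,3),np.uint8); c[:400,:533]=a; c[:267,533:]=b; c[267:,533:]=e; cv2.imwrite("pics/w3.png",c)
E
```

```text
[ 0.43622349 -0.22959837  0.2497222 ] [ 1.79991976e+02 -2.36844614e-02  8.12675028e+01]
top tip_left 0.62 400 [0.4876 0.2851] axis 132.7 [0.022 0.09 ]
scene tip_left 0.6 321 [0.4932 0.2889] axis 137.9 [0.026 0.089]
```

View pics/w3.png

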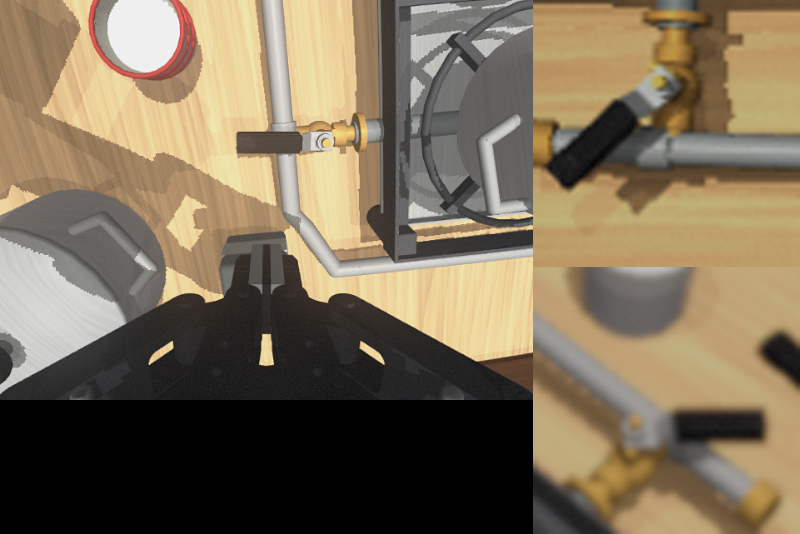

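The tap crop shows the left lever at about 44–45° on both estimates, so it is half way. The wrist view has the right lever at (270,142), clear of the caddy. I descend beside it.

Request:
{"method": "step_arm", "body": {
  "increments": [
    [0,0,-0.955,0,0,0,0],
    [0,0,-0.955,0,0,0,0],
    [0,0,-0.955,0,0,0,0],
    [0,0,-0.955,0,0,0,0],
    [0,0,-0.955,0,0,0,0],
    [0,0,-0.955,0,0,0,0],
    [0,0,0,0,0,0,0],
    [0,0,0,0,0,0,0]
  ]
}}

```text
time: 11.03
position: [0.436, -0.228, 0.078]
orientation: [-179.9, -0.1, 81.4]
force: [-0.4, 0.3, 0.8]
width: -0.0004
grip_force: 0.0
```

```bash
python3 - <<'E'
from meas import *; from arc import arc; from edges import edges
s=telemetry.sense();print(s["position"],s["orientation"],s["force"])
p=meas("wrist","tip_right"); edges(p,155,179.5,(150,480,100,330))
arc([.4959,-.2007],s["position"],s["orientation"][2],[84]+list(range(78,-7,-6)))
E
```

```text
[ 0.43603232 -0.22801823  0.07798774] [-1.79904629e+02 -6.44099475e-02  8.14006724e+01] [-0.37962172  0.31002468  0.79219992]
[408. 273. 242. 273.] 171.41
[245. 211. 278. 209.] 175.35
[349. 212. 381. 209.] 175.52
[303. 292. 336. 292.] 171.04
[464. 258. 431. 258.] 171.27
[341. 183. 377. 181.] 175.45
84 [ 0.4386 -0.2125] row [0.085 0.519] turn 0.029
78 [ 0.4377 -0.2064] row [-0.03   0.202] turn -0.873
72 [ 0.4374 -0.2003] row [-0.009  0.204] turn -0.873
66 [ 0.4377 -0.1942] row [0.012 0.204] turn -0.873
60 [ 0.4387 -0.1881] row [0.033 0.201] turn -0.873
54 [ 0.4404 -0.1822] row [0.054 0.197] turn -0.873
48 [ 0.4426 -0.1765] row [0.075 0.19 ] turn -0.873
42 [ 0.4454 -0.1711] row [0.094 0.181] turn -0.873
36 [ 0.4488 -0.166 ] row [0.112 0.17 ] turn -0.873
30 [ 0.4527 -0.1612] row [0.13  0.158] turn -0.873
24 [ 0.4571 -0.1569] row [0.145 0.143] turn -0.873
18 [ 0.4618 -0.1531] row [0.16  0.127] turn -0.873
12 [ 0.467  -0.1498] row [0.172 0.11 ] turn -0.873
6 [ 0.4725 -0.1471] row [0.183 0.091] turn -0.873
0 [ 0.4782 -0.1449] row [0.191 0.072] turn -0.873
-6 [ 0.4841 -0.1434] row [0.198 0.051] turn -0.873
```

Request:
{"method": "step_arm", "body": {
  "increments": [
    [0.045,0.26,0,0,0,0.03,0],
    [0.04,0.26,0,0,0,0,0],
    [-0.03,0.202,0,0,0,-0.873,0],
    [-0.009,0.204,0,0,0,-0.873,0],
    [0.012,0.204,0,0,0,-0.873,0],
    [0.033,0.201,0,0,0,-0.873,0],
    [0.054,0.197,0,0,0,-0.873,0],
    [0.075,0.19,0,0,0,-0.873,0],
    [0.094,0.181,0,0,0,-0.873,0],
    [0.112,0.17,0,0,0,-0.873,0],
    [0.13,0.158,0,0,0,-0.873,0],
    [0.145,0.143,0,0,0,-0.873,0],
    [0.16,0.127,0,0,0,-0.873,0],
    [0.172,0.11,0,0,0,-0.873,0],
    [0.183,0.091,0,0,0,-0.873,0],
    [0,0,0,0,0,0,0],
    [0,0,0,0,0,0,0]
  ]
}}

```text
time: 12.55
position: [0.4728, -0.1471, 0.0786]
orientation: [180.0, -0.1, 3.8]
force: [-0.3, -0.8, -0.0]
width: -0.0001
grip_force: 0.0
```

Request:
{"method": "step_arm", "body": {
  "increments": [
    [0.1,0.036,0,0,0,-0.43,0],
    [0.1,0.036,0,0,0,-0.43,0],
    [0,0,0,0,0,0,0],
    [0,0,0,0,0,0,0]
  ]
}}

```text
time: 12.88
position: [0.4769, -0.1452, 0.0783]
orientation: [-180.0, 0.2, -2.2]
force: [-7.9, -1.1, 4.7]
width: -0.0001
grip_force: 4.2
```

```bash
python3 - <<'E'
from meas import *; from edges import edges
s=telemetry.sense();print(s["position"],s["orientation"],s["force"])
p=meas("wrist","tip_right"); edges(p,60,115,(0,640,0,330),mn=40)
cv2.imwrite("pics/w4.png",p["frame"])
E
```

```text
[ 0.47692714 -0.14520938  0.07830066] [-179.99179161    0.18558197   -2.16483279] [-7.92095383 -1.11381091  4.69443401]
wrist tip_right 0.64 13993 [ 0.4995 -0.1611] axis 90.0 [0.083 0.023]
[157.  21. 242.  20.] 87.71
[253. 252. 408. 253.] 87.44
[351.  19. 431.  21.] 87.04
[497. 292. 588. 292.] 87.32
[487.   8. 437.   1.] 81.25
[ 1. 26. 74. 23.] 87.71
[244.  20. 348.  20.] 87.54
[474. 193. 433. 193.] 87.38
[348. 118. 131. 123.] 88.68
[489. 150. 436. 149.] 87.36
[407. 314. 359. 314.] 87.58
[589.   5. 517.  11.] 94.02
[638. 126. 563. 125.] 88.51
[489. 253. 433. 252.] 86.45
[616. 101. 428.  96.] 87.49
[504. 267. 558. 266.] 89.08
[109. 120.  43. 121.] 87.77
[426.  95.   1.  98.] 87.6
[561. 121. 486. 122.] 88.84
[497.  22. 576.  25.] 87.52
[418. 121. 351. 123.] 88.97
[422. 163. 478. 166.] 85.06
[184. 265. 244. 265.] 87.85
[103. 266. 182. 266.] 87.94
[478. 106. 436. 108.] 90.72
[431. 146. 478. 147.] 87.23
[  1. 289. 244. 291.] 87.56
[319.  90. 638.  96.] 87.62
[209.  77. 519.  79.] 87.57
[  1.  93. 318.  90.] 87.58
[502.  40. 451.  39.] 88.04
[226.  80. 158.  79.] 86.55
[ 34. 329.  79. 330.] 87.95
[193. 259. 247. 258.] 89.86
[ 1. 81. 91. 79.] 87.64
[ 77. 276. 122. 274.] 91.25
[597. 298. 551. 299.] 88.7
[172. 277. 226. 274.] 90.62
[553.  81. 638.  84.] 87.52
[124. 276. 169. 275.] 90.13
[141. 297.  58. 297.] 88.3
[237. 297. 138. 297.] 87.91
[293.  79. 228.  79.] 87.51
[597.  85. 542.  83.] 87.99
[321. 144. 271. 147.] 91.37
[231. 311. 183. 311.] 88.22
[43. 83.  1. 83.] 87.21
[437.  81. 356.  81.] 88.07
[494.  82. 439.  81.] 88.0
[131. 260. 189. 257.] 90.27
[91. 82. 46. 82.] 87.37
[ 86. 159. 149. 156.] 89.89
[ 72. 259. 116. 257.] 90.12
```

View pics/w4.png

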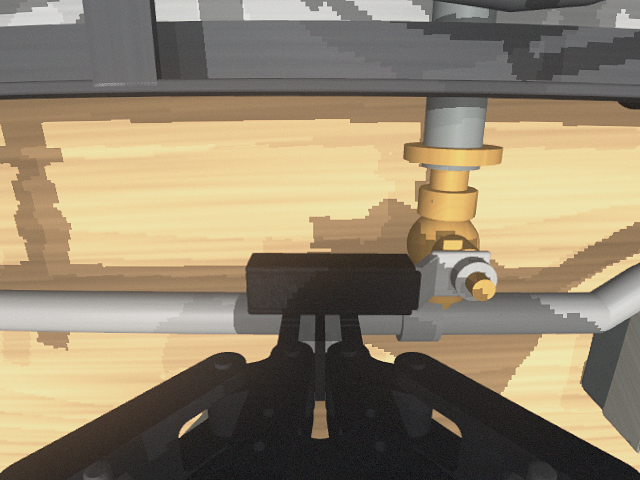

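The lever lies parallel to the rail and the force has risen to 8 N, so it is near the stop. A nudge of 2.4 mm will confirm it.

Request:
{"method": "step_arm", "body": {
  "increments": [
    [0.04,0,0,0,0,0,0],
    [0.04,0,0,0,0,0,0],
    [0,0,0,0,0,0,0]
  ]
}}

```text
time: 13.23
position: [0.4771, -0.1451, 0.0782]
orientation: [-180.0, 0.5, -2.1]
force: [-20.4, -4.6, 12.0]
width: -0.0004
grip_force: 10.2
```

At the stop: 20 N and no further motion. I retreat to the front, go up and check.

Request:
{"method": "step_arm", "body": {
  "increments": [
    [-0.5,0,0,0,0,0,0],
    [-0.6,0,0,0,0,0,0],
    [0,0,0,0,0,0,0],
    [0,0,0.9,0,0,0,0],
    [0,0,0.9,0,0,0,0],
    [0,0,0.9,0,0,0,0],
    [0,0,0.9,0,0,0,0],
    [0,0,0.9,0,0,0,0],
    [0,0,0.9,0,0,0,0],
    [0,0,0.9,0,0,0,0],
    [-0.9,0.4,0,0,0,0,0],
    [-0.9,0.4,0,0,0,0,0],
    [-0.5,0.4,0,0,0,0,0],
    [0,0,0,0,0,0,0],
    [0,0,0,0,0,0,0]
  ]
}}

```text
time: 14.48
position: [0.3791, -0.1093, 0.2677]
orientation: [180.0, -0.1, -2.3]
force: [-0.4, -0.2, -0.6]
width: -0.0
grip_force: 0.0
```

```bash
python3 - <<'E'
from meas import *
print(telemetry.sense()["force"])
t=meas("top","tip_left"); q=viewer.grab_frame("scene")
for n in("tip_mid","tip_right"): meas("top",n)
a=cv2.resize(t["frame"][60:290,60:490],(800,428),interpolation=cv2.INTER_CUBIC)
b=np.zeros((172,800,3),np.uint8); s=q["frame"][160:320,220:440]; b[:,:236]=cv2.resize(s,(236,172))
cv2.imwrite("pics/fin.png",np.vstack([a,b]))
E
```

```text
[-0.43485624 -0.19490897 -0.59674641]
top tip_mid 0.54 264 [0.4688 0.0388] axis 162.7 [0.016 0.083]
```

View pics/fin.png

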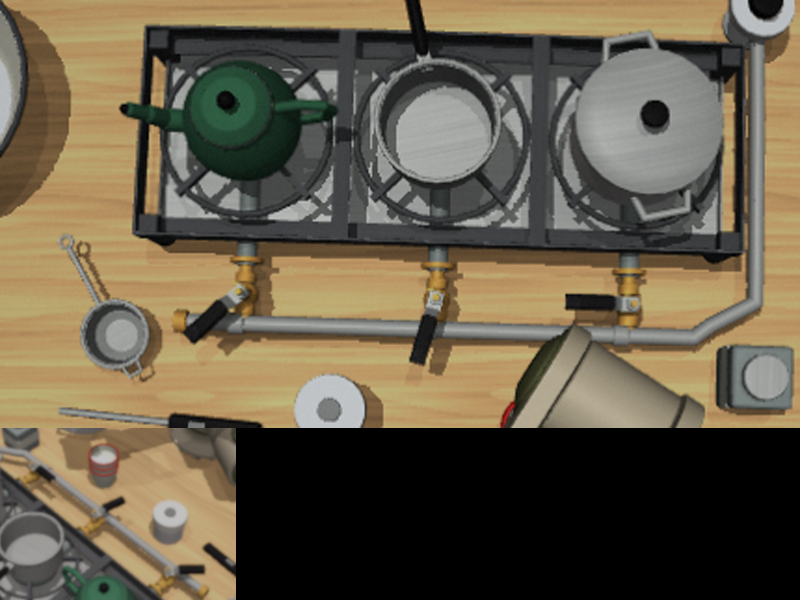

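The left lever is half way (around (220,312)), the right lever is crosswise and shut (around (600,302)), and the middle lever is unchanged at 162.7°. The pots and everything else in view stand as before, and the arm is clear.

```bash
python3 -c "
from rig import order; print(order.close_job())"
```

```text
the job is handed in; nothing more can be done
None
```

The job is handed in: the teapot's lever is at about half way (measured 44–45°), the two-handled pot's lever is against its shut stop, and the milk pan's lever and everything else in the final pictures are unmoved.

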